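Lock the sample changer with its transport bar

ROBOT

A 7-joint arm with a two-finger parallel gripper is mounted at the origin on the work surface. World frame = base frame: x ahead of the robot, y to its left, z up, the work surface at z = 0. Lengths are in m, angles in degrees, forces in N, time in s.
With the tool pointing down it reaches from about 0.425 to 0.875 m from the base axis. Payload 4.7 kg.
Tool frame: the origin (TCP) lies at the very end of the fingers, on their centre line; the grasp point (between the pads) lies 19 mm behind it (env.grasp_offset is the distance from the TCP to the grasp point, in m); z points along the fingers, y is the line along which they close (so a half turn about z gives the same grasp; the last joint's range is limited). The gripper opens to 87 mm and grips with 3 to 60 N. Pads are 19 mm wide; open, the fingers measure 117 mm over their backs; the gripper's body (75 mm by 190 mm) begins 51 mm behind the grasp point.
Start: joints at [76.381, 18.392, -4.016, 83.108, 1.295, 78.541, -3.26], TCP at [0.162, -0.63, 0.189] pointing down, gripper open.
Joint ranges: [-163.93, 163.93], [-17.29, 119.83], [-79.2, 71.16], [3.27, 140.29], [-89.18, 269.18], [5.43, 117.66], [-154.24, 154.24]. Speed limits (degrees/s): [147.25, 147.25, 180, 180, 180, 180, 180].

INTERFACE

Orientations are given as [roll, pitch, yaw] about the fixed x, y, z axes, in that order (R = Rz(yaw) Ry(pitch) Rx(roll)).
In Python, from cell import env gives the robot as it stands. The module is installed in compiled form; this text tells all that it offers.
- The arm moves only by the tool drive_tool, never from a script. Its argument "moves" is one flat list of numbers, 5 for each row, row after row: the shift along the tool's x, y, z in units of 40 mm (1.0 is 40 mm), then the turn about the tool's z in units of 10 degrees (1.0 is 10 degrees), then the finger opening in mm, from 0 to 87. A call has 1 to 5 rows; each row is the pose to reach, as a shift and turn from the pose commanded when the call began, along the tool's axes at that moment; what a row does not reach only later rows make up. A row lasts 1/8 s, in which the tool goes at most 62.5 mm and 10.7 degrees, less where a joint would pass 70% of its speed; a pose out of reach is approached as far as the arm can. A call with a gripper value outside its range is refused whole. The fingers move at their own pace and stop on an object; "squeeze" is the grip in N (left out, the last holds). Time passes only in rows, so rows that repeat a pose let the fingers close. It gives the time, the measured TCP pose, the force, the opening and the grip force at its end, in the units of the state.
- env.get_obs(): the state, without advancing time (a new reading comes with each control period).
- env.read_camera(name): name is "scene" or "top" or "wrist"; returns (picture, depth): 480x640x3 uint8, red, green, blue; 480x640 float32, m along the optical axis (not along the pixel's ray), 0 where there is no reading.
- env.camera_model(name): a dict with "K" (3x3 intrinsics, pixels), "k1" (the pictures are not rectified: a ray, as slopes to the right and down, at radius r is drawn at 1 + k1 r^2 times it, then the intrinsics apply), "rvec" (rotation vector, rad) and "tvec" (3), from world to camera coordinates, as OpenCV has them; the wrist camera has in their place "tool_from_camera" (4x4, takes a point from camera to tool coordinates, whose origin is the TCP and whose axes are the flange's). Camera axes: x right, y down, z forward; pixel columns grow to the right and rows downward; lengths in m; the calibration is good to about 2 mm. A picture is of the moment at which its call begins: read the wrist's pose just before it. camera_model takes no time and is no camera call.
- env.sign_off(): hands the job in; it is judged then, once.
The state is a dict: "time_s": time; "qpos": joint angles; "joint_velocities": joint speeds; "effort": joint torques, N m; "tool_pos": TCP position; "tool_rot": TCP orientation; "force": force on the tool from outside, world axes, zero at the start; "wrist_torque": the same for the moment, N m; "grip_width": finger opening in m; "grasp_force": force on a finger pad.
Only numpy, scipy, OpenCV 4.12 (cv2) and the standard library are available. Lean on these libraries where they do the work, as an engineer would, in place of code of your own. Each camera call takes 0.05 s, during which the arm holds its last target. There are 200 camera calls.

TASK

Lock the sample-changer unit for transport: lift its locking bar from the cradle, feel gently with the bar's tip along the hidden face under the hood until you find the lock hole, and slide the bar fully home until its collar meets the face. Leave the bar there, let go of it, never force it against the unit, and do not disturb the glassware and small things on the bench.

Things in the scene. Friction and masses are not known exactly. Their poses are not given: they have to be found in the camera images.
- bar_center (a point): Centre of the grip of the loose locking bar (0.2 kg), lying level in its cradle at the start, this point 55 mm above the bench. x runs along the straight bar from grip to tip, z up. Square aluminium grip 18 x 18 mm, 120 mm long (60 mm each way from here), then a collar and a round rod.
- bar_collar (a point): Centre of the front of the bar's steel collar, 66 mm along x from bar_center. The collar is 28 mm in diameter, 6 mm thick (60 to 66 mm).
- bar_tip (a point): End of the bar's round steel rod, on its axis, 118 mm along x from bar_center. The rod is 10 mm in diameter and 52 mm long from the collar; its last 6 mm taper to 6.4 mm.
- cradle: Fixed grey stand for the bar: base 150 x 70 mm; two uprights (14 mm thick, 36 mm wide) 48 mm either side of the middle along x carry the grip 46 mm above the bench, between lips rising 8 mm beside it. The bar lifts straight up; between the uprights the grip is free on both sides. Origin on the bench under the grip's middle, x towards the tip.
- unit: Fixed sample-changer unit, 280 mm wide (y), white in front, steel behind (150 mm high). Origin on the bench right below the centre of the hidden face, which is the plane x = 0; x points into the machine, away from the robot, z up. Plinth, hood (top at z = 118 mm) and cheeks stand out 25 mm in front of the face, to x = -25 mm.
- face (a point): Centre of the hidden face, 75 mm above the bench; axes as the unit's. Upright, smooth, rigid metal in an opening towards the robot, 130 mm wide (y) and 59 mm high (46 to 105 mm above the bench). Keep the bar's push on the unit below 30 N.
- hole_line (a point): Same point as face. The only lock hole runs straight along x into the face: 13.5 mm wide (y), 13.8 mm high, 58 mm deep, centre 75 mm above the bench, anywhere from y = -35 to 35 mm from here (not measured). Home, the collar lies on the face; the bar then stays by itself, drooping a few degrees when let go.
- jar_center (a point): Bystander: closed glass sample jar, 48 mm in diameter, 70 mm high, loose; point at its centre.
- beaker: Bystander: glass beaker, 66 mm in diameter, 85 mm high, loose; origin under its centre.
- screwdriver: Bystander: loose screwdriver with a black handle lying on the bench in front of the unit, about across the robot's view, under 40 mm high.
- crucible: Bystander: white ceramic crucible, 42 mm in diameter, 34 mm high, loose; origin under its centre.
- mouse: Bystander: black computer mouse, 100 x 60 x 22 mm, loose; origin under its centre.
Not all that is in view belongs to the job. Several things look just like the cradle: the one meant starts farthest from the robot's base.

How it is judged:
By the outcome, as a careful person would: the job done as asked, in the order asked, and still so for the second after the job is handed in, with the robot touching nothing.
It also fails if it takes over 72 s, if anything falls off the work surface, if the arm or the gripper's body presses on something with over 40 N, if the wrist force passes 120 N, or if a joint passes its speed limit or range.

## Working session

There is one attempt and no reset: what is moved stays moved. The work goes in short steps, Python scripts to look and compute and a tool call to move; the robot and the scene stay as the last step left them, time stands still between calls to the robot, and variables do not carry over. Pictures are saved under pics/ and viewed, at most 10 in all, crops included, and the job is handed in when it is done.

Besides the shell and the picture viewer there is one more tool, called after "Request:" as name(argument=value, ...), one argument or row to a line, values as JSON. drive_tool: Moves the arm, as the interface text tells. Its arguments: {"type":"object","properties":{"moves":{"type":"array","items":{"type":"number"}},"squeeze":{"type":"number"}},"required":["moves"]}

```bash
mkdir -p pics
cat > h.py <<'E'
import numpy as np, cv2
from cell import env
from scipy.spatial.transform import Rotation as R
def pose(o=None):
    o=o or env.get_obs()
    T=np.eye(4); T[:3,:3]=R.from_euler('xyz',o['tool_rot'],degrees=True).as_matrix(); T[:3,3]=o['tool_pos']; return T
def cam(name):
    "returns K,k1,world_from_camera"
    m=env.camera_model(name)
    if 'rvec' in m:
        T=np.eye(4);T[:3,:3]=cv2.Rodrigues(np.array(m['rvec'],float))[0];T[:3,3]=np.ravel(m['tvec']);T=np.linalg.inv(T)
    else: T=pose()@np.array(m['tool_from_camera'])
    return np.array(m['K']),float(m['k1']),T
def rays(px,c):
    K,k1,T=c
    d=cv2.undistortPoints(np.array(px,float).reshape(-1,1,2),K,np.array([k1,0,0,0,0.])).reshape(-1,2)
    return np.c_[d,np.ones(len(d))]
def onplane(px,c,z):
    d=rays(px,c)@c[2][:3,:3].T; o=c[2][:3,3]
    return o+d*((z-o[2])/d[:,2])[:,None]
def bydepth(px,c,dep):
    px=np.array(px).reshape(-1,2); r=rays(px,c); z=dep[px[:,1].astype(int),px[:,0].astype(int)]
    return (r*z[:,None])@c[2][:3,:3].T+c[2][:3,3], z
def snap(name,fn):
    c=cam(name); p,d=env.read_camera(name)
    cv2.imwrite('pics/%s.png'%fn,cv2.cvtColor(p,cv2.COLOR_RGB2BGR)); np.savez('pics/%s.npz'%fn,p=p,d=d,K=c[0],k1=c[1],T=c[2]); return p,d,c
def load(fn):
    f=np.load('pics/%s.npz'%fn); return f['p'],f['d'],(f['K'],float(f['k1']),f['T'])
E
python3 - <<'E'
from h import *
for n in('scene','top'):
    p,d,c=snap(n,n+'0'); print(n,c[2].round(3).tolist(),c[0].round(1).tolist(),c[1])
print(env.get_obs()); print(env.camera_model('wrist'),env.grasp_offset)
E
```

```text
scene [[0.382, 0.65, -0.657, 1.348], [0.924, -0.272, 0.269, -0.353], [-0.004, -0.71, -0.704, 0.961], [0.0, 0.0, 0.0, 1.0]] [[527.9, 0.0, 317.6], [0.0, 527.9, 234.0], [0.0, 0.0, 1.0]] -0.0502680531365958
top [[-0.01, -0.994, 0.106, 0.339], [-1.0, 0.012, 0.012, -0.023], [-0.013, -0.106, -0.994, 1.703], [0.0, 0.0, 0.0, 1.0]] [[588.8, 0.0, 315.7], [0.0, 588.8, 237.0], [0.0, 0.0, 1.0]] -0.010780873951605428
{'time_s': 0.1, 'qpos': array([76.38047503, 18.43500144, -4.01458138, 83.16965503,  1.29428692,
       78.54032327, -3.2601102 ]), 'joint_velocities': array([-0.07648777, -0.08275208, -0.11675206, -0.17681917, -0.05686008,
       -0.04828851, -0.16408741]), 'effort': array([-3.89035122e-04, -4.92571771e+01, -4.05974854e-01, -3.13399458e+01,
       -6.40939688e-02,  3.95069481e-02,  7.56827944e-05]), 'tool_pos': array([ 0.16175201, -0.62896962,  0.18825338]), 'tool_rot': array([-1.79900210e+02,  5.12281463e-03,  1.44280085e+01]), 'force': array([-0.9702384 ,  0.19952486,  0.39211652]), 'wrist_torque': array([-0.02143634,  0.06292149, -0.02591145]), 'grasp_force': 0.0, 'grip_width': 0.08703845998388578}
{'K': array([[338.62598864,   0.        , 327.99549311],
       [  0.        , 338.62598864, 233.2157243 ],
       [  0.        ,   0.        ,   1.        ]]), 'k1': -0.05989750270094388, 'tool_from_camera': array([[-1.28358840e-04, -9.69176516e-01, -2.46367335e-01,
         6.75092377e-02],
       [ 9.99999984e-01, -1.55799999e-04,  9.18906819e-05,
         2.19804380e-04],
       [-1.27442322e-04, -2.46367319e-01,  9.69176521e-01,
        -1.96389810e-01],
       [ 0.00000000e+00,  0.00000000e+00,  0.00000000e+00,
         1.00000000e+00]])} 0.0187
```

View pics/scene0.png

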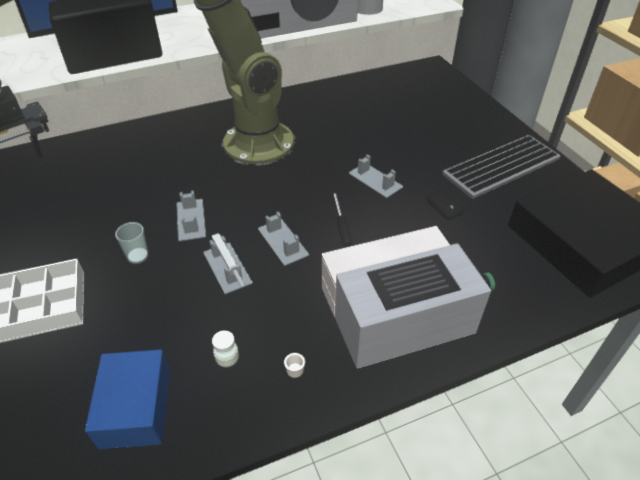

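View pics/top0.png

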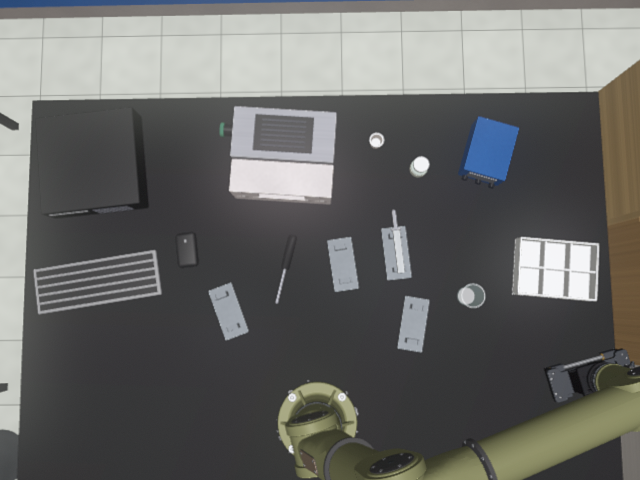

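The scene view shows the bar lying in the cradle at about (227,258). The unit is at (405,290) and the screwdriver at (342,220). In the top view the bar's cradle is at (397,250), farther from the base (318,420) than the other cradles. The tip is at (394,212), the unit's white front edge at about row 200, the jar at (420,167) and the screwdriver from (292,237) to (278,302).

Run:
```python
from h import *
v,u=np.mgrid[0:480,0:640]; px=np.c_[u.ravel(),v.ravel()]
for n in('top0','scene0'):
    p,d,c=load(n); P,z=bydepth(px,c,d); rgb=p.reshape(-1,3).astype(int)
    ok=z>0
    def reg(a,b,zl,zh): return ok&(P[:,0]>a[0])&(P[:,0]<a[1])&(P[:,1]>b[0])&(P[:,1]<b[1])&(P[:,2]>zl)&(P[:,2]<zh)
    # white hood top
    m=reg((.5,1.0),(-.2,.4),.105,.13)
    rect=cv2.minAreaRect(P[m][:,:2].astype(np.float32)); print(n,'hood',m.sum(),rect,np.median(P[m][:,2])); print(cv2.boxPoints(rect).round(4).tolist())
    m=reg((.5,1.0),(-.2,.4),.14,.16)
    rect=cv2.minAreaRect(P[m][:,:2].astype(np.float32)); print('steel',m.sum(),rect,np.median(P[m][:,2]));
    # bar
    g=onplane(px,c,0.064); bright=(rgb.min(1)>175)
    m=bright&(g[:,0]>.38)&(g[:,0]<.66)&(g[:,1]>-.22)&(g[:,1]<-.1)
    q=px[m]; print('barpx',m.sum(),q.min(0),q.max(0)); 
    rect=cv2.minAreaRect(g[m][:,:2].astype(np.float32)); print('grip',rect, 'z',np.percentile(P[m&ok][:,2],[10,50,90]))
    m=reg((.35,.7),(-.25,-.08),.048,.08); A=P[m]; print('bar z-slab',m.sum(),A.mean(0)); print(cv2.minAreaRect(A[:,:2].astype(np.float32)),np.percentile(A[:,2],[10,50,90]))
```

```text
top0 hood 3588 ((0.7247517108917236, 0.10714095830917358), (0.32198047637939453, 0.19404205679893494), 85.49091339111328) 0.11816357017169221
[[0.6154000163078308, -0.04569999873638153], [0.8087999820709229, -0.061000000685453415], [0.8341000080108643, 0.25999999046325684], [0.6406999826431274, 0.275299996137619]]
steel 5052 ((0.7871152758598328, 0.08166838437318802), (0.2806124985218048, 0.14322088658809662), 85.49143981933594) 0.15167104014012223Traceback (most recent call last):
  File "<stdin>", line 15, in <module>
    return umr_minimum(a, axis, None, out, keepdims, initial, where)
ValueError: zero-size array to reduction operation minimum which has no identity
```

Run:
```python
from h import *
p,d,c=load('top0'); q=cv2.resize(p[90:310,190:450],None,fx=3,fy=2.7,interpolation=cv2.INTER_CUBIC)[:, :780]
a=cv2.resize(p[190:300,350:450],(400,440),interpolation=cv2.INTER_CUBIC)
p,d,c=load('scene0'); b=cv2.resize(p[200:310,180:280],(400,440),interpolation=cv2.INTER_CUBIC)
cv2.imwrite('pics/crop1.png',np.hstack([a,b])[:,:,::-1])
```

```text
(no output)
```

View pics/crop1.png

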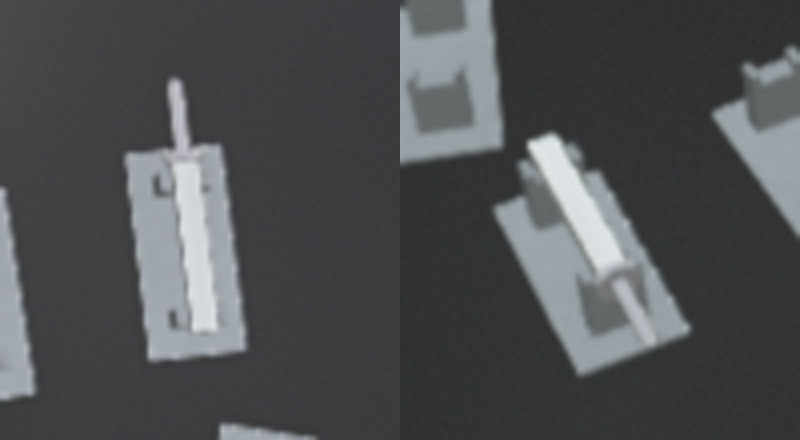

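The crop shows the bright square grip along about (187,160)-(205,330) in the left panel. The rod runs up to (175,80), so the tip points away from the robot.

Run:
```python
from h import *
v,u=np.mgrid[0:480,0:640]; px=np.c_[u.ravel(),v.ravel()]
print(load('top0')[0][250:252,390:406].min(2))
L=[];W={}
for n in('top0','scene0'):
    p,d,c=load(n); P,z=bydepth(px,c,d); rgb=p.reshape(-1,3).astype(int); ok=z>0
    def reg(a,b,zl,zh): return ok&(P[:,0]>a[0])&(P[:,0]<a[1])&(P[:,1]>b[0])&(P[:,1]<b[1])&(P[:,2]>zl)&(P[:,2]<zh)
    x=np.array([np.cos(np.radians(-4.51)),np.sin(np.radians(-4.51))]); y=np.array([-x[1],x[0]])
    m=reg((.5,1.),(-.1,.3),.112,.124); s=P[m][:,:2]@np.c_[x,y]; print(n,'hood unit x,y pct',np.percentile(s,[0.5,2,50,98,99.5],axis=0).round(4).tolist(), 'z',np.median(P[m][:,2]))
    m=reg((.5,1.),(-.1,.3),.145,.158); s=P[m][:,:2]@np.c_[x,y]; print('steel',np.percentile(s,[.5,2,98,99.5],axis=0).round(4).tolist(),cv2.minAreaRect(P[m][:,:2].astype(np.float32)))
    box=(u.ravel()>380)&(u.ravel()<412)&(v.ravel()>205)&(v.ravel()<282) if n=='top0' else (u.ravel()>205)&(u.ravel()<248)&(v.ravel()>225)&(v.ravel()<295)
    for t in (170,190,210):
        m=box&(rgb.min(1)>t); print(t,m.sum(), cv2.minAreaRect(px[m].astype(np.float32)) if m.sum() else '')
    m=reg((.35,.75),(-.25,-.08),.058,.075); A=P[m]; print('slab',m.sum(),A.mean(0),cv2.minAreaRect(A[:,:2].astype(np.float32)),np.percentile(A[:,2],[10,50,90]))
    m=reg((.35,.75),(-.25,-.08),.045,.058); A=P[m]; print('lower',m.sum(),cv2.minAreaRect(A[:,:2].astype(np.float32)),A[:,0].max(),A[A[:,0].argmax()])
```

```text
[[159 159 159 158 149 164 207 213 211 210 212 210 176 160 159 160]
 [160 160 160 159 152 145 205 214 211 210 212 214 178 162 161 162]]
top0 hood unit x,y pct [[0.6182, 0.0044], [0.6193, 0.009], [0.6647, 0.147], [0.7866, 0.3038], [0.8008, 0.3179]] z 0.11813934672414739
steel [[0.7081, 0.0045], [0.7103, 0.0084], [0.8444, 0.2763], [0.8469, 0.281]] ((0.786655068397522, 0.08120474219322205), (0.2800510823726654, 0.14218078553676605), 85.68160247802734)
170 362 ((401.2563171386719, 245.26541137695312), (21.566890716552734, 67.26072692871094), 4.2678937911987305)
190 257 ((398.4615783691406, 251.19232177734375), (42.41987991333008, 6.077701568603516), 82.87498474121094)
210 167 ((398.3208312988281, 251.02169799804688), (40.79233169555664, 5.685656547546387), 83.0887680053711)
slab 340 [ 0.48399314 -0.23051571  0.06384211] ((0.4907030165195465, -0.16778090596199036), (0.1767755001783371, 0.16382385790348053), 9.026983261108398) [0.05924698 0.06328384 0.06912561]
lower 135 ((0.4873278737068176, -0.15886422991752625), (0.17468951642513275, 0.1860799342393875), 9.555516242980957) 0.587115214473
[... 360 characters left out ...]
3203)
170 327 ((228.99713134765625, 259.1766357421875), (57.786441802978516, 8.148808479309082), 61.189208984375)
190 250 ((224.0849151611328, 250.45285034179688), (36.034706115722656, 7.284643650054932), 60.945396423339844)
210 204 ((223.80450439453125, 249.8294677734375), (34.69083786010742, 6.316943168640137), 60.75117111206055)
slab 389 [ 0.49375705 -0.2329889   0.06345349] ((0.46418601274490356, -0.21029981970787048), (0.11716356873512268, 0.22335852682590485), 57.05225372314453) [0.05998104 0.06363995 0.06640797]
lower 209 ((0.48852312564849854, -0.15894630551338196), (0.1770876795053482, 0.18815994262695312), 10.223820686340332) 0.5895048095120109 [ 0.58950481 -0.21998766  0.0559999 ]
```

Run:
```python
from h import *
v,u=np.mgrid[0:480,0:640]; px=np.c_[u.ravel(),v.ravel()]
O=[];D=[]
for n,t,b in(('top0',190,(380,412,205,282)),('scene0',200,(205,248,225,295))):
    p,d,c=load(n); rgb=p.reshape(-1,3).astype(int)
    m=(px[:,0]>b[0])&(px[:,0]<b[1])&(px[:,1]>b[2])&(px[:,1]<b[3])&(rgb.min(1)>t)
    g=onplane(px[m],c,.064)[:,:2]; r=cv2.minAreaRect(g.astype(np.float32)); print(n,r,g.mean(0))
    P,z=bydepth(px[m],c,d); print('depth z med',np.median(P[z>0],0))
    O.append(c[2][:3,3]); D.append(c[2][:3,:3]@rays(px[m].mean(0),c)[0])
A=np.c_[D[0],-D[1]]; s=np.linalg.lstsq(A,O[1]-O[0],rcond=None)[0]; print('tri',O[0]+s[0]*D[0],O[1]+s[1]*D[1])
```

```text
top0 ((0.47277724742889404, -0.23407000303268433), (0.11843235045671463, 0.01698906347155571), 5.6317138671875) [ 0.47254647 -0.23407165]
depth z med [ 0.47269719 -0.23430468  0.06361763]
scene0 ((0.4747435450553894, -0.23444277048110962), (0.11224791407585144, 0.01610312983393669), 5.387657642364502) [ 0.47631055 -0.23439633]
depth z med [ 0.47709913 -0.23443632  0.06436938]
tri [ 0.47278915 -0.23457814  0.06010518] [ 0.47297659 -0.23382067  0.06002299]
```

```bash
cat >> h.py <<'E'
def units(xyz,yaw):
    "shift (40 mm) and turn (10 deg) in tool axes from measured pose to xyz,yaw, tool down"
    T=pose(); d=T[:3,:3].T@(np.array(xyz)-T[:3,3])/.04
    y=np.degrees(np.arctan2(T[1,0],T[0,0])); return d.round(3), round((y-yaw)/10,3), np.linalg.norm(d)
E
python3 -c "
from h import *
print(units((.4735,-.2342,.19),5.5))"
```

```text
(array([10.007, -7.616, -0.031]), np.float64(0.893), np.float64(12.575594143612589))
```

Request:
drive_tool(
  moves=[1.2,-0.9,0,0.2,87,2.4,-1.8,0,0.4,87,3.6,-2.75,0,0.6,87,4.8,-3.65,0,0.8,87,6,-4.57,0,0.89,87],
)

```text
time_s: 0.72
tool_pos: [0.3496, -0.3909, 0.189]
tool_rot: [-180.0, 0.0, 5.5]
force: [1.3, -0.8, 0.3]
grip_width: 0.0865
grasp_force: 0.0
```

```bash
python3 -c "
from h import *
print(env.get_obs()['time_s'],pose()[:3,3],units((.4735,-.2342,.19),5.5))"
```

```text
0.725 [ 0.34960743 -0.39085751  0.1889676 ] (array([ 3.457, -3.602, -0.027]), np.float64(-0.002), np.float64(4.993246156886207))
```

Request:
drive_tool(
  moves=[0.9,-0.9,0,0,87,1.75,-1.8,0,0,87,2.6,-2.7,0,0,87,3.46,-3.6,0,0,87,3.46,-3.6,0,0,87],
)

```text
time_s: 1.35
tool_pos: [0.4751, -0.2311, 0.1891]
tool_rot: [-179.9, -0.1, 6.0]
force: [0.1, -0.8, 0.4]
grip_width: 0.0871
grasp_force: 0.0
```

Run:
```python
from h import *
p,d,c=snap('wrist','w1'); print(pose()[:3,3], pose()[:3,0])
g=p.min(2); m=((g>195)*255).astype(np.uint8)
for k in cv2.findContours(m,cv2.RETR_EXTERNAL,cv2.CHAIN_APPROX_NONE)[0]:
    if cv2.contourArea(k)>300:
        q=k.reshape(-1,2); w=onplane(q,c,.064); print(cv2.minAreaRect(q.astype(np.float32)),cv2.minAreaRect(w[:,:2].astype(np.float32)))
```

```text
[ 0.47338962 -0.23409367  0.18892008] [ 9.94912307e-01  1.00743225e-01 -5.51766748e-04]
((358.0, 333.0), (28.0, 62.0), 90.0) ((0.35521429777145386, -0.27567246556282043), (0.03367011994123459, 0.06577391177415848), 5.8639960289001465)
((193.68138122558594, 218.15728759765625), (126.94918823242188, 59.350589752197266), 83.95590209960938) ((0.45921847224235535, -0.1012558862566948), (0.1250782459974289, 0.057784948498010635), 7.786426067352295)
((331.0, 185.5), (185.0, 62.0), 90.0) ((0.5024464130401611, -0.23057720065116882), (0.17637953162193298, 0.05766058340668678), 5.402207374572754)
((36.4923095703125, 22.061538696289062), (75.41312408447266, 16.868722915649414), 7.125016689300537) ((0.6305656433105469, 0.052967287600040436), (0.07569586485624313, 0.01474877167493105), 85.45089721679688)
((50.5, 9.5), (19.0, 101.0), 90.0) ((0.6421190500259399, 0.039396680891513824), (0.016043102368712425, 0.10139183700084686), 1.1545418500900269)
```

View pics/w1.png

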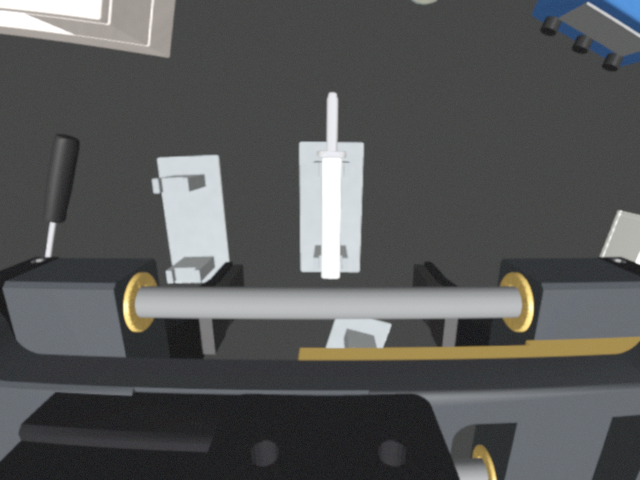

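The wrist view shows the bar at columns 322-341. Its tip is at (332,93), the collar at row 153 and the grip's near end at row 277, parallel to the tool.

Run:
```python
from h import *
p,d,c=load('w1'); g=p.min(2)
print(g[240,312:350]); print(g[270:284,331]); print(g[140:172,331]); print(g[86:98,332])
m=((g>235)*255).astype(np.uint8); m[:150]=0; m[285:]=0; m[:,:300]=0; m[:,365:]=0
ys,xs=np.nonzero(m); print(len(xs),cv2.minAreaRect(np.c_[xs,ys].astype(np.float32)))
w=onplane(np.c_[xs,ys],c,.064)[:,:2]; print(cv2.minAreaRect(w.astype(np.float32)))
tip=onplane([[332,93]],c,.055); print('tip',tip)
# two-view height of tip: top view pixel vs wrist ray
P,z=bydepth(np.c_[xs,ys],c,d); print(np.median(P[z>0],0))
import sys
pt,dt,ct=load('top0'); gt=pt.min(2); print(gt[206:222,390:402])
```

```text
[213 212 214 213 213 214 213 214 213 220 244 255 255 255 255 255 255 255
 255 255 255 255 255 255 255 255 255 240 216 212 214 213 215 215 214 214
 216 215]
[255 255 255 255 255 255 255 252 219 142  78  74  71  74]
[233 234 234 235 235 234 233 234 234 235 233 232 237 238 237 235 231 236
 255 255 255 255 255 255 255 255 255 255 255 255 255 255]
[ 71  65  69  71  73 103 172 218 232 234 234 234]
2256 ((330.9999694824219, 214.49996948242188), (124.99998474121094, 17.999996185302734), 90.0)
((0.4772501587867737, -0.23372960090637207), (0.12343599647283554, 0.01745699718594551), 5.764274597167969)
tip [[ 0.59159311 -0.22245443  0.055     ]]
[ 0.48012114 -0.23325608  0.06488367]
[[ 63  63  64  63  63  64  62  62  63  63  62  63]
 [ 63  63  62  63  62  63  63  62  63  62  63  62]
 [ 64  63  63  66  63  62  62  63  62  61  61  62]
 [ 63  63  86 104  90  68  61  64  63  63  62  61]
 [ 62  69 123 157 152  98  64  61  62  62  62  63]
 [ 60  76 153 182 184 123  68  61  62  62  62  62]
 [ 61  80 163 185 188 133  74  60  61  62  63  62]
 [ 60  79 159 183 186 140  81  62  62  62  63  62]
 [ 60  73 146 182 185 154  93  61  62  62  62  62]
 [ 61  68 129 179 187 178 114  65  61  63  63  62]
 [ 62  65 116 177 187 187 122  65  60  62  62  61]
 [ 63  61  98 175 186 185 119  64  61  61  62  63]
 [ 63  59  89 174 186 186 120  64  61  62  64  63]
 [ 63  59  83 174 186 186 122  66  61  62  63  62]
 [ 62  60  84 174 186 187 131  72  60  62  62  61]
 [ 63  60  82 168 184 185 138  80  60  62  62  62]]
```

Request:
drive_tool(
  moves=[-0.08,0,1.2,0,60,-0.08,0,2.4,0,60,-0.08,0,3.3,0,60,-0.08,0,3.8,0,60,-0.08,0,3.8,0,60],
  squeeze=25,
)

```text
time_s: 2.02
tool_pos: [0.4669, -0.2371, 0.0354]
tool_rot: [-179.9, 0.2, 5.4]
force: [-0.4, -0.3, 0.2]
grip_width: 0.0603
grasp_force: 0.0
```

Request:
drive_tool(
  moves=[0,0,0,0,10,0,0,0,0,10,0,0,0,0,10,0,0,0,0,10,0,0,0,0,10],
  squeeze=25,
)

```text
time_s: 2.65
tool_pos: [0.4696, -0.2364, 0.0374]
tool_rot: [180.0, -0.0, 5.5]
force: [-0.3, 0.9, 0.2]
grip_width: 0.0179
grasp_force: 0.0
```

Request:
drive_tool(
  moves=[0,0,0,0,0,0,0,0,0,0],
  squeeze=25,
)

```text
time_s: 2.9
tool_pos: [0.4695, -0.2363, 0.0372]
tool_rot: [180.0, 0.0, 5.5]
force: [1.2, 0.6, 0.1]
grip_width: 0.0021
grasp_force: 0.0
```

```bash
python3 -c "
from h import *
for i in range(3):
  o=env.get_obs();print(o['time_s'],o['tool_pos'],o['tool_rot'],o['grasp_force'],o['force'],o['grip_width'])
"
```

```text
2.9 [ 0.46948264 -0.23631126  0.03720226] [1.79999502e+02 6.00081724e-03 5.53019518e+00] 0.0 [1.22890124 0.64874563 0.12790458] 0.002101031500930375
2.9 [ 0.46948264 -0.23631126  0.03720226] [1.79999502e+02 6.00081724e-03 5.53019518e+00] 0.0 [1.22890124 0.64874563 0.12790458] 0.002101031500930375
2.9 [ 0.46948264 -0.23631126  0.03720226] [1.79999502e+02 6.00081724e-03 5.53019518e+00] 0.0 [1.22890124 0.64874563 0.12790458] 0.002101031500930375
```

Run:
```python
from h import *
p,d,c=snap('wrist','w2'); a,b,e=snap('scene','s2')
cv2.imwrite('pics/c2.png',np.hstack([cv2.resize(p[:,120:540],(420,480)),cv2.resize(a[180:310,160:260],(370,480))])[:,:,::-1])
```

```text
(no output)
```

View pics/c2.png

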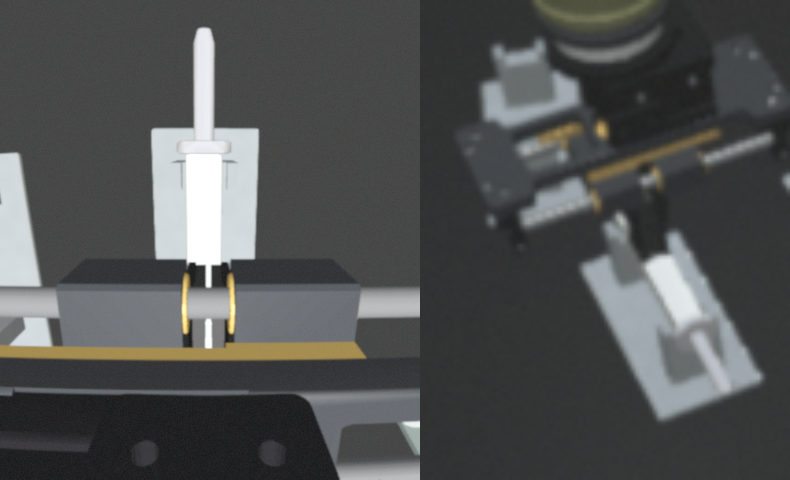

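The wrist panel shows a thin white strip at (208,310) between nearly closed fingers, so they have not gripped the bar. I'll check where the fingertips are with depth.

Run:
```python
from h import *
p,d,c=load('w2'); np.set_printoptions(linewidth=200,precision=3,suppress=True)
for px in ((323,230),(323,200),(323,170),(323,60),(323,30),(300,200),(328,270),(328,280),(328,300),(328,340),(312,270),(344,270),(312,280),(344,280)):
    P,z=bydepth([px],c,d); print(px,p[px[1],px[0]],z,P)
    
print(cv2.minAreaRect(np.argwhere(p.min(2)[150:262,280:360]>240).astype(np.float32)))
m=p.min(2); print([ (r,np.nonzero(m[r,280:370]>240)[0][[0,-1]]+280) for r in (160,200,240,258)])
q=[(306,160),(341,160),(306,258),(342,258),(323,28)]
print(onplane(q[:4],c,.064),onplane(q[4:],c,.055))
p,d,c=load('s2'); v,u=np.mgrid[180:320,180:280]; P,z=bydepth(np.c_[u.ravel(),v.ravel()],c,d)
dk=p[180:320,180:280].max(2).ravel()
m=(z>0)&(P[:,0]>.42)&(P[:,0]<.53)&(abs(P[:,1]+.234)<.03)&(P[:,2]>.03)&(P[:,2]<.12)&(dk<90); A=P[m]; print(A[A[:,2].argsort()][:12])
```

```text
(323, 230) [255 255 255] [0.174] [[ 0.495 -0.231  0.064]]
(323, 200) [255 255 255] [0.171] [[ 0.511 -0.23   0.064]]
(323, 170) [255 255 255] [0.165] [[ 0.526 -0.229  0.066]]
(323, 60) [232 234 239] [0.157] [[ 0.577 -0.224  0.062]]
(323, 30) [231 233 238] [0.156] [[ 0.591 -0.222  0.059]]
(300, 200) [212 219 223] [0.228] [[ 0.501 -0.215  0.007]]
(328, 270) [255 255 255] [0.18] [[ 0.474 -0.236  0.064]]
(328, 280) [255 255 255] [0.18] [[ 0.468 -0.237  0.065]]
(328, 300) [179 180 181] [0.082] [[ 0.501 -0.233  0.158]]
(328, 340) [255 255 255] [0.19] [[ 0.432 -0.24   0.064]]
(312, 270) [32 34 35] [0.159] [[ 0.48  -0.228  0.084]]
(344, 270) [30 33 33] [0.161] [[ 0.481 -0.243  0.082]]
(312, 280) [31 29 30] [0.148] [[ 0.48  -0.228  0.096]]
(344, 280) [35 38 35] [0.149] [[ 0.481 -0.242  0.095]]
((57.5, 43.0), (34.0, 107.0), 90.0)
[(160, array([307, 340])), (200, array([307, 340])), (240, array([307, 339])), (258, array([308, 339]))]
[[ 0.53  -0.22   0.064]
 [ 0.531 -0.237  0.064]
 [ 0.479 -0.224  0.064]
 [ 0.481 -0.243  0.064]] [[ 0.593 -0.222  0.055]]
[[ 0.428 -0.257  0.034]
 [ 0.423 -0.258  0.04 ]
 [ 0.432 -0.257  0.042]
 [ 0.479 -0.243  0.071]
 [ 0.477 -0.233  0.071]
 [ 0.471 -0.246  0.071]
 [ 0.478 -0.24   0.072]
 [ 0.48  -0.246  0.073]
 [ 0.477 -0.24   0.074]
 [ 0.479 -0.236  0.074]
 [ 0.48  -0.243  0.075]
 [ 0.477 -0.233  0.075]]
```

Run:
```python
from h import *
p,d,c=load('w2'); a=cv2.resize(p[230:360,270:380],(440,520),interpolation=cv2.INTER_CUBIC)
p,d2,c2=load('s2'); b=cv2.resize(p[225:290,200:245],(360,520),interpolation=cv2.INTER_CUBIC)
im=np.hstack([a,b]); im=(255*(im/255.)**.5).astype(np.uint8)
cv2.imwrite('pics/c3.png',im[:,:,::-1])
T=pose()
for r in range(240,290,4):
    P,z=bydepth([(x,r) for x in range(300,358,4)],c,d); print(r,(P[:,2]*1000).round().astype(int), )
```

```text
240 [  8   7  64  65  65  64  65  66  65 234  63   7   8   7   7]
244 [ 8  7 64 65 65 65 65 65 66 65 63  8  8  7  7]
248 [ 7  7 64 65 63 64 65 64 64 65 63  7  6  8  7]
252 [  6   6 234  65  65  66  65  65  65  65  63   7   7   7   7]
256 [ 6  7 65 65 65 65 65 65 66 64 64  7  7  7  7]
260 [148 147  65  65  66  65  66  65  64  66  64   8   7 147 147]
264 [150 151  63  75  75  65  66  65  65  65  75  74   7 150 150]
268 [154 153  81  81  80  77  77  65  76  76  80  80  81 153 154]
272 [156 156  86  86  81  82  82  65  81  81  81  86  86 157 157]
276 [159 157 155  92  88  86  87 234  87  87  87  90 155 157 158]
280 [161 158 155  96  92  92  93  65  92  91  92  95 156 157 161]
284 [164 158 156 101  96  97  97  65  97  96  97 101 156 158 163]
288 [165 160 155 155 154 155 155 155 155 155 154 156 156 159 165]
```

View pics/c3.png

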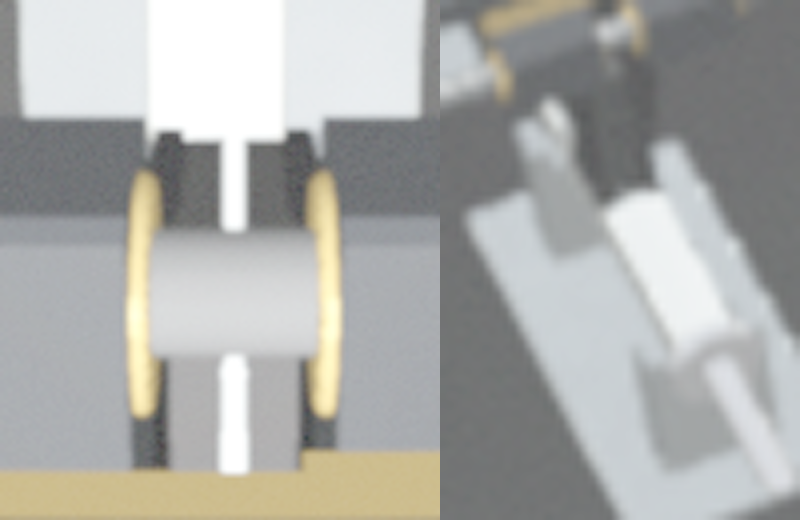

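The crop and depth show the fingertips ending at z≈0.073 while the reported TCP is 0.037. The fingers are really about 36 mm shorter than the stated TCP, so they closed in the air above the bar. I'll open, go about 36 mm lower and grip again.

Request:
drive_tool(
  moves=[0,-0.04,0,0,60,0,-0.04,0,0,60,0,-0.04,0,0,60,0,-0.04,0,0,60,0,-0.04,0,0,60],
)

```text
time_s: 3.62
tool_pos: [0.4693, -0.2348, 0.0372]
tool_rot: [180.0, 0.0, 5.5]
force: [0.2, -0.5, 0.8]
grip_width: 0.0425
grasp_force: 0.0
```

Request:
drive_tool(
  moves=[0,0,0,0,60,0,0,0.3,0,60,0,0,0.6,0,60,0,0,0.9,0,60,0,0,0.9,0,60],
)

```text
time_s: 4.25
tool_pos: [0.4681, -0.2341, -0.0004]
tool_rot: [-179.9, 0.1, 5.5]
force: [0.3, 0.4, 0.7]
grip_width: 0.06
grasp_force: 0.0
```

Request:
drive_tool(
  moves=[0,0,0,0,8,0,0,0,0,8,0,0,0,0,8,0,0,0,0,8,0,0,0,0,8],
)

```text
time_s: 4.88
tool_pos: [0.4694, -0.2347, 0.0014]
tool_rot: [180.0, -0.0, 5.5]
force: [-0.2, 2.7, 1.5]
grip_width: 0.018
grasp_force: 1.6
```

Request:
drive_tool(
  moves=[0,0,0,0,8,0,0,0,0,8,0,0,0,0,8],
)

```text
time_s: 5.25
tool_pos: [0.4694, -0.2347, 0.0013]
tool_rot: [180.0, 0.0, 5.5]
force: [-0.3, 0.4, 2.4]
grip_width: 0.0176
grasp_force: 25.0
```

Request:
drive_tool(
  moves=[0,0,-0.3,0,8,0,0,-0.7,0,8,0,0,-1.1,0,8,0,0,-1.5,0,8,0,0,-1.5,0,8],
)

```text
time_s: 5.88
tool_pos: [0.4707, -0.2355, 0.0633]
tool_rot: [179.9, -0.2, 5.5]
force: [0.3, -0.9, -2.1]
grip_width: 0.0181
grasp_force: 25.0
```

```bash
cat >> h.py <<'E'
F=np.array([.6536,.0907,.075]); YAW=-4.5
X=np.array([np.cos(np.radians(YAW)),np.sin(np.radians(YAW)),0]); Y=np.array([-X[1],X[0],0])
def upos(): # tool pos in unit axes (mm), relative to F
    o=env.get_obs(); v=o['tool_pos']-F; return (1000*np.array([v@X,v@Y,v[2]])).round(2)
E
python3 - <<'E'
from h import *
o=env.get_obs(); print(o['time_s'],o['tool_pos'],o['tool_rot'],o['grip_width'],o['grasp_force'],o['force'])
p,d,c=snap('wrist','w3'); m=p.min(2)
print([(r,np.nonzero(m[r,280:370]>240)[0][[0,-1]]+280) for r in (160,200,240,255) if (m[r,280:370]>240).any()]); print(m[5:60:2,323])
for px in((323,240),(323,200),(323,180)): print(bydepth([px],c,d))
print(units(F+X*(-.060-.118-.005)+Y*(-.038)+[0,0,0],YAW))
E
```

```text
5.875 [ 0.47070588 -0.23547381  0.06326246] [ 1.79861823e+02 -1.67211197e-01  5.52184680e+00] 0.01813066440507864 24.999571284279227 [ 0.31550952 -0.9092606  -2.13313284]
[(160, array([306, 349])), (200, array([307, 349])), (240, array([307, 348])), (255, array([308, 348]))]
[231 232 233 232 232 232 232 232 232 232 232 232 231 232 232 232 232 233
 232 233 232 232 232 232 232 233 232 232]
(array([[ 0.50133455, -0.23048661,  0.12772266]]), array([0.13690875], dtype=float32))
(array([[ 0.51732164, -0.22898234,  0.12622436]]), array([0.13445163], dtype=float32))
(array([[ 0.52524773, -0.22825203,  0.12688621]]), array([0.13187145], dtype=float32))
(array([ 0.686, -7.526, -0.33 ]), np.float64(1.002), np.float64(7.564340491088849))
```

View pics/w3.png

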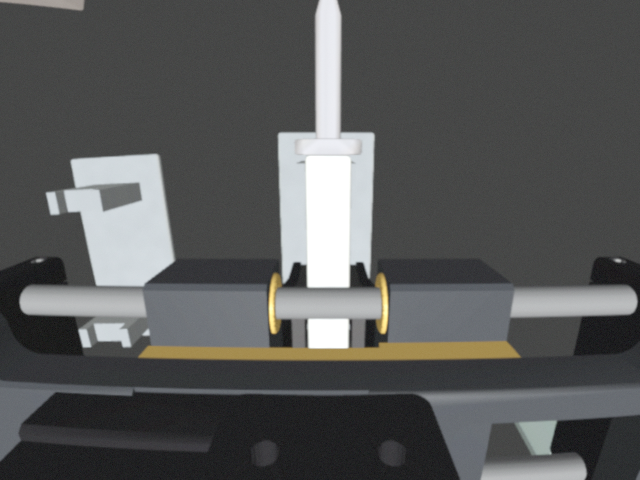

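The wrist view shows the bar held straight and lifted clear of its cradle, with the tip at (328,2) and the collar at row 147. Next I'll carry it high to just in front of the unit.

Request:
drive_tool(
  moves=[0,-1.3,0,0.2,8,0.1,-2.6,0,0.4,8,0.3,-3.9,0,0.6,8,0.5,-5.2,0,0.8,8,0.6,-6.4,0,1,8],
)

```text
time_s: 6.55
tool_pos: [0.468, 0.0243, 0.0608]
tool_rot: [-180.0, 0.0, -4.5]
force: [0.6, 0.4, -1.3]
grip_width: 0.0177
grasp_force: 25.0
```

Request:
drive_tool(
  moves=[0,-0.6,0,0,8,0,-1,0,0,8,0,-1,0,0,8,0,-1,0,0,8],
)

```text
time_s: 7.05
tool_pos: [0.4713, 0.0612, 0.0608]
tool_rot: [180.0, 0.1, -4.5]
force: [0.2, -0.6, -2.2]
grip_width: 0.0177
grasp_force: 25.0
```

Run:
```python
from h import *
p,d,c=load('w3'); print('tip in tool',1000*(np.linalg.inv(pose()) [:3,:3]@(onplane([[328,1]],c,.1175)[0]-np.array([.4707,-.2355,.0633]))), 'old-yaw approx')
o=env.get_obs(); print(o['time_s'],o['tool_pos'],o['tool_rot'],o['force'],upos())
t=F+X*(-.060-.118-.005)+Y*(-.038); t[2]=.0213
print(units(t,YAW))
# fresh look for tip and hood front edge
p,d,c=snap('wrist','w4'); v,u=np.mgrid[0:240:2,0:640:2]; P,z=bydepth(np.c_[u.ravel(),v.ravel()],c,d)
m=(z>0)&(abs(P[:,2]-.118)<.004)&(P[:,0]>.59); s=(P[m]-F)@np.c_[X,Y]; print(m.sum(),1000*np.percentile(s,[1,50,99],axis=0)); 
lo=[(a,1000*s[abs(s[:,1]-a)<.005][:,0].min()) for a in np.arange(-.1,.11,.025) if (abs(s[:,1]-a)<.005).any()]; print(np.array(lo).round(4).tolist())
```

```text
tip in tool [120.1623814  -21.23451923 -54.32862652] old-yaw approx
7.05 [0.47130433 0.06122053 0.06078755] [ 1.79962644e+02  5.47129815e-02 -4.51986912e+00] [ 0.23482319 -0.55751591 -2.23633974] [-179.42  -43.69  -14.21]
(array([-0.089, -0.143,  0.987]), np.float64(-0.002), np.float64(1.0013956578208976))
30 [[-60.26641672 -47.30771758]
 [-59.09847788 -43.40620357]
 [-57.34071868 -40.24536793]]
[[-0.05, -59.581]]
```

View pics/w4.png

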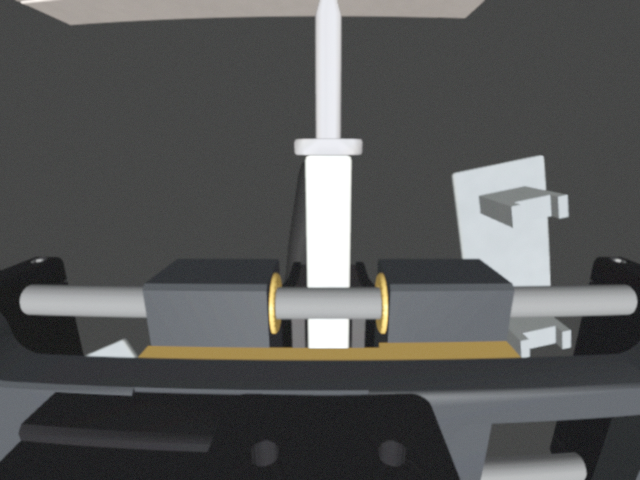

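The view shows the bar's tip at (328,2) pointing square at the unit's front edge, near row 20, with the bench clear below. Next is lowering to hole height and creeping in.

Request:
drive_tool(
  moves=[0,-0.05,0.4,0,8,0,-0.1,0.8,0,8,0,-0.1,0.99,0,8,0,-0.1,0.99,0,8,0,-0.1,0.99,0,8],
)

```text
time_s: 7.72
tool_pos: [0.4723, 0.0663, 0.0218]
tool_rot: [-180.0, -0.0, -4.5]
force: [-0.2, 0.0, -0.8]
grip_width: 0.0176
grasp_force: 25.0
```

Request:
drive_tool(
  moves=[0.3,0,0,0,8,0.6,0,0,0,8,0.85,0,0,0,8,1,0,0,0,8,1,0,0,0,8],
)

```text
time_s: 8.35
tool_pos: [0.5122, 0.0632, 0.0215]
tool_rot: [-180.0, 0.0, -4.5]
force: [0.6, 0.3, -1.4]
grip_width: 0.0177
grasp_force: 25.0
```

```bash
cat > s.py <<'E'
from h import *
o=env.get_obs(); f=o['force']; print(o['time_s'].__round__(2),upos(),'F unit x,y,z',round(f@X,2),round(f@Y,2),round(f[2],2),'yaw',o['tool_rot'].round(2),o['wrist_torque'].round(3), o['tool_pos'].round(4))
E
python3 s.py
```

```text
8.35 [-138.78  -38.52  -53.5 ] F unit x,y,z 0.59 0.32 -1.44 yaw [-1.7998e+02  2.0000e-02 -4.4800e+00] [-0.015  0.094  0.032] [0.5122 0.0632 0.0215]
```

Request:
drive_tool(
  moves=[0.1,0,0,0,8,0.2,0,0,0,8,0.25,0,0,0,8,0.28,0,0,0,8,0.3,0,0,0,8],
)

```text
time_s: 8.98
tool_pos: [0.5238, 0.0622, 0.0216]
tool_rot: [180.0, 0.0, -4.5]
force: [-0.5, -0.1, -0.8]
grip_width: 0.0179
grasp_force: 25.0
```

Request:
drive_tool(
  moves=[0.02,0,0,0,8,0.04,0,0,0,8,0.06,0,0,0,8,0.06,0,0,0,8],
)

```text
time_s: 9.48
tool_pos: [0.5263, 0.062, 0.0216]
tool_rot: [180.0, 0.0, -4.5]
force: [0.9, 1.1, -1.4]
grip_width: 0.0176
grasp_force: 25.0
```

```bash
python3 s.py
```

```text
9.47 [-124.67  -38.62  -53.38] F unit x,y,z 0.84 1.15 -1.42 yaw [180.     0.    -4.48] [0.005 0.02  0.001] [0.5263 0.062  0.0216]
```

Request:
drive_tool(
  moves=[0.015,0,0,0,8,0.03,0,0,0,8,0.045,0,0,0,8,0.045,0,0,0,8],
)

```text
time_s: 9.98
tool_pos: [0.5281, 0.0618, 0.0216]
tool_rot: [180.0, -0.0, -4.5]
force: [0.0, -1.0, -1.5]
grip_width: 0.0179
grasp_force: 25.0
```

Request:
drive_tool(
  moves=[0.012,0,0,0,8,0.025,0,0,0,8,0.025,0,0,0,8],
)

```text
time_s: 10.35
tool_pos: [0.5291, 0.0618, 0.0216]
tool_rot: [180.0, -0.0, -4.5]
force: [-0.0, 0.1, -1.4]
grip_width: 0.0178
grasp_force: 25.0
```

```bash
python3 s.py
```

```text
10.35 [-121.86  -38.62  -53.38] F unit x,y,z -0.04 0.1 -1.43 yaw [180.    -0.    -4.47] [ 0.018  0.058 -0.061] [0.5291 0.0618 0.0216]
```

Request:
drive_tool(
  moves=[0.012,0,0,0,8,0.025,0,0,0,8,0.025,0,0,0,8],
)

```text
time_s: 10.72
tool_pos: [0.5294, 0.0617, 0.0214]
tool_rot: [180.0, 0.1, -4.5]
force: [-1.2, 0.0, -1.5]
grip_width: 0.0177
grasp_force: 25.0
```

Request:
drive_tool(
  moves=[0.012,0,0,0,8,0.02,0,0,0,8,0.02,0,0,0,8],
)

```text
time_s: 11.1
tool_pos: [0.5294, 0.0617, 0.0211]
tool_rot: [180.0, 0.2, -4.5]
force: [-5.4, 0.0, -0.8]
grip_width: 0.018
grasp_force: 25.0
```

```bash
python3 s.py
```

```text
11.1 [-121.52  -38.66  -53.9 ] F unit x,y,z -5.39 -0.4 -0.85 yaw [ 1.7997e+02  1.6000e-01 -4.4600e+00] [0.156 1.089 0.029] [0.5294 0.0617 0.0211]
```

Request:
drive_tool(
  moves=[0,-0.05,0,0,8,0,-0.1,0,0,8,0,-0.15,0,0,8,0,-0.2,0,0,8,0,-0.25,0,0,8],
)

```text
time_s: 11.72
tool_pos: [0.5301, 0.0695, 0.0209]
tool_rot: [179.8, 0.2, -4.6]
force: [-5.4, -2.7, -1.6]
grip_width: 0.0178
grasp_force: 25.2
```

```bash
python3 s.py
```

```text
11.72 [-121.5   -30.87  -54.14] F unit x,y,z -5.14 -3.08 -1.61 yaw [179.84   0.19  -4.63] [-0.632  1.091 -0.479] [0.5301 0.0695 0.0209]
```

Request:
drive_tool(
  moves=[0,-0.05,0,0,8,0,-0.1,0,0,8,0,-0.15,0,0,8,0,-0.2,0,0,8,0,-0.25,0,0,8],
)

```text
time_s: 12.35
tool_pos: [0.5308, 0.0795, 0.0208]
tool_rot: [179.8, 0.2, -4.6]
force: [-5.7, -3.6, -1.6]
grip_width: 0.0178
grasp_force: 25.2
```

```bash
python3 s.py
```

```text
12.35 [-121.52  -20.81  -54.19] F unit x,y,z -5.41 -4.09 -1.59 yaw [179.85   0.2   -4.63] [-0.648  1.112 -0.464] [0.5308 0.0795 0.0208]
```

Request:
drive_tool(
  moves=[0,-0.05,0,0,8,0,-0.1,0,0,8,0,-0.15,0,0,8,0,-0.2,0,0,8,0,-0.25,0,0,8],
)

```text
time_s: 12.98
tool_pos: [0.5347, 0.0919, 0.0222]
tool_rot: [-179.9, -0.2, -4.5]
force: [0.4, 0.0, -2.2]
grip_width: 0.0174
grasp_force: 25.0
```

```bash
python3 s.py
```

```text
12.97 [-118.64   -8.09  -52.83] F unit x,y,z 0.39 0.07 -2.22 yaw [-1.7995e+02 -1.6000e-01 -4.4700e+00] [ 0.085 -0.014 -0.01 ] [0.5347 0.0919 0.0222]
```

The tip has dropped into the hole: x advanced 3 mm and the force fell to zero. I'll let it settle and find the hole's centre.

Request:
drive_tool(
  moves=[0,0,0,0,8,0,0,0,0,8],
)

```text
time_s: 13.22
tool_pos: [0.5337, 0.0917, 0.0219]
tool_rot: [-180.0, -0.1, -4.5]
force: [0.4, 0.3, -0.6]
grip_width: 0.0174
grasp_force: 25.0
```

```bash
python3 s.py
```

```text
13.22 [-119.62   -8.38  -53.11] F unit x,y,z 0.41 0.34 -0.6 yaw [-1.7999e+02 -6.0000e-02 -4.4500e+00] [ 0.027  0.031 -0.019] [0.5337 0.0917 0.0219]
```

Request:
drive_tool(
  moves=[0.03,0,0,0,8,0.06,0,0,0,8,0.06,0,0,0,8],
)

```text
time_s: 13.6
tool_pos: [0.5357, 0.0913, 0.0216]
tool_rot: [-180.0, -0.0, -4.5]
force: [0.2, 0.6, -1.1]
grip_width: 0.0177
grasp_force: 25.0
```

```bash
python3 s.py
```

```text
13.6 [-117.54   -8.67  -53.37] F unit x,y,z 0.11 0.6 -1.14 yaw [-1.80e+02 -1.00e-02 -4.48e+00] [ 0.024  0.034 -0.016] [0.5357 0.0913 0.0216]
```

Request:
drive_tool(
  moves=[0.025,0,0,0,8,0.05,0,0,0,8,0.075,0,0,0,8,0.1,0,0,0,8,0.1,0,0,0,8],
)

```text
time_s: 14.22
tool_pos: [0.5396, 0.091, 0.0216]
tool_rot: [180.0, -0.0, -4.5]
force: [0.4, -0.5, -1.2]
grip_width: 0.0176
grasp_force: 25.0
```

```bash
python3 s.py
```

```text
14.22 [-113.62   -8.63  -53.39] F unit x,y,z 0.47 -0.41 -1.19 yaw [180.    -0.    -4.48] [0.112 0.037 0.03 ] [0.5396 0.091  0.0216]
```

Request:
drive_tool(
  moves=[0.05,0,0,0,8,0.1,0,0,0,8,0.15,0,0,0,8,0.2,0,0,0,8,0.2,0,0,0,8],
)

```text
time_s: 14.85
tool_pos: [0.5477, 0.0904, 0.0216]
tool_rot: [-180.0, -0.0, -4.5]
force: [-1.0, -0.1, -1.8]
grip_width: 0.0178
grasp_force: 25.0
```

```bash
python3 s.py
```

```text
14.85 [-105.51   -8.61  -53.39] F unit x,y,z -0.96 -0.16 -1.81 yaw [-180.     -0.     -4.48] [-0.012  0.004 -0.023] [0.5477 0.0904 0.0216]
```

Request:
drive_tool(
  moves=[0.08,0,0,0,8,0.16,0,0,0,8,0.24,0,0,0,8,0.32,0,0,0,8,0.4,0,0,0,8],
)

```text
time_s: 15.48
tool_pos: [0.5637, 0.0891, 0.0216]
tool_rot: [180.0, 0.0, -4.5]
force: [-0.4, 0.2, -1.7]
grip_width: 0.0177
grasp_force: 25.0
```

```bash
python3 s.py
```

```text
15.47 [-89.51  -8.63 -53.42] F unit x,y,z -0.43 0.15 -1.75 yaw [179.99   0.    -4.47] [ 0.001  0.122 -0.024] [0.5637 0.0891 0.0216]
```

Request:
drive_tool(
  moves=[0.08,0,0,0,8,0.16,0,0,0,8,0.24,0,0,0,8,0.32,0,0,0,8,0.4,0,0,0,8],
)

```text
time_s: 16.1
tool_pos: [0.5796, 0.0879, 0.0216]
tool_rot: [180.0, 0.0, -4.5]
force: [0.2, -0.6, -2.0]
grip_width: 0.0176
grasp_force: 25.0
```

```bash
python3 s.py
```

```text
16.1 [-73.54  -8.62 -53.42] F unit x,y,z 0.22 -0.56 -1.98 yaw [ 1.80e+02  1.00e-02 -4.48e+00] [-0.043  0.115 -0.049] [0.5796 0.0879 0.0216]
```

Request:
drive_tool(
  moves=[0.03,0,0,0,8,0.06,0,0,0,8,0.08,0,0,0,8,0.09,0,0,0,8,0.09,0,0,0,8],
)

```text
time_s: 16.73
tool_pos: [0.5831, 0.0877, 0.0216]
tool_rot: [180.0, -0.0, -4.5]
force: [-0.3, -1.0, -2.8]
grip_width: 0.0179
grasp_force: 25.0
```

Request:
drive_tool(
  moves=[0.015,0,0,0,8,0.03,0,0,0,8,0.03,0,0,0,8],
)

```text
time_s: 17.1
tool_pos: [0.5836, 0.0876, 0.0214]
tool_rot: [180.0, 0.1, -4.5]
force: [-2.1, -1.0, -1.1]
grip_width: 0.0176
grasp_force: 25.0
```

```bash
python3 s.py
```

```text
17.1 [-69.56  -8.6  -53.56] F unit x,y,z -1.98 -1.18 -1.13 yaw [ 1.7998e+02  7.0000e-02 -4.4700e+00] [-0.018  0.52  -0.014] [0.5836 0.0876 0.0214]
```

Request:
drive_tool(
  moves=[0.015,0,0,0,8,0.03,0,0,0,8,0.03,0,0.02,0,8,0.03,0,0.03,0,8,0.03,0,0.03,0,8],
)

```text
time_s: 17.73
tool_pos: [0.5835, 0.0876, 0.0202]
tool_rot: [179.9, 0.2, -4.4]
force: [-7.4, -0.3, 2.2]
grip_width: 0.0174
grasp_force: 25.0
```

```bash
python3 s.py
```

```text
17.73 [-69.69  -8.55 -54.84] F unit x,y,z -7.36 -0.93 2.23 yaw [179.95   0.21  -4.45] [-0.01   1.306 -0.04 ] [0.5835 0.0876 0.0202]
```

Request:
drive_tool(
  moves=[0,0,0,0,50,0,0,0,0,50,0,0,0,0,50,0,0,0,0,50,0,0,0,0,50],
)

```text
time_s: 18.35
tool_pos: [0.5856, 0.0874, 0.0205]
tool_rot: [180.0, -0.0, -4.5]
force: [0.0, -0.5, -0.1]
grip_width: 0.0492
grasp_force: 0.0
```

Request:
drive_tool(
  moves=[-0.05,0,-0.2,0,50,-0.05,0,-0.5,0,50,-0.05,0,-0.9,0,50,-0.05,0,-1.3,0,50,-0.05,0,-1.7,0,50],
)

```text
time_s: 18.98
tool_pos: [0.5837, 0.0876, 0.09]
tool_rot: [180.0, -0.1, -4.5]
force: [0.1, -0.4, -0.2]
grip_width: 0.0496
grasp_force: 0.0
```

Request:
drive_tool(
  moves=[-0.3,0,-0.6,0,50,-0.8,0,-1,0,50,-1.2,0,-1.2,0,50,-1.2,0,-1.2,0,50,-1.2,0,-1.2,0,50],
)

```text
time_s: 19.6
tool_pos: [0.536, 0.0911, 0.1366]
tool_rot: [180.0, -0.0, -4.5]
force: [0.5, 0.1, 0.5]
grip_width: 0.0499
grasp_force: 0.0
```

```bash
python3 - <<'E'
from h import *
p,d,c=snap('wrist','w5'); a,b,e=snap('top','t5')
np.set_printoptions(precision=4,suppress=True)
cv2.imwrite('pics/c5.png',np.hstack([cv2.resize(p,(440,330)),cv2.resize(a[130:290,220:380],(330,330))])[:,:,::-1])
E
python3 s.py
```

```text
19.7 [-117.43   -8.83   61.05] F unit x,y,z 0.37 0.36 0.15 yaw [-1.7999e+02  3.0000e-02 -4.4900e+00] [0.071 0.047 0.033] [0.5358 0.0911 0.136 ]
```

View pics/c5.png

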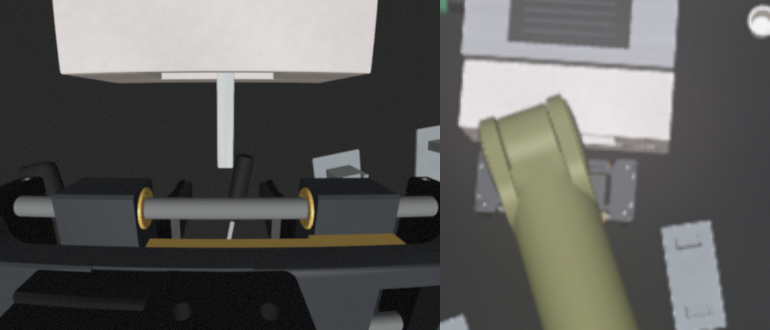

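The wrist panel shows the grip sticking straight out of the hood from (225,75) to (225,167). The screwdriver behind it is undisturbed and the gripper is clear. I'll check the seating depth numerically.

Run:
```python
from h import *
p,d,c=load('w5'); g=p.min(2); rows=[r for r in range(110,260) if g[r,328]>150]; print(rows[0],rows[-1])
for r in (rows[-1]-3,rows[-1]-30,rows[-1]-80,rows[-1]-110):
    P,z=bydepth([(328,r)],c,d); v=(P[0]-F); print(r,1000*np.array([v@X,v@Y]).round(4),P[0,2].round(4))
```

```text
110 243
240 [-122.2   -9. ] 0.0698
213 [-99.7  -9. ] 0.0719
163 [-60.9  -9. ] 0.0763
133 [-39.4  -9. ] 0.0784
```

```bash
python3 -c "
from h import *
print(env.sign_off())"
```

```text
the job is handed in; nothing more can be done
None
```

The locking bar is home in the lock hole (found about 9 mm to the right of the face's centre as the robot sees it), collar on the face to within about 1–2 mm by camera. It is released and drooping about 6°; the highest contact force I read was about 7 N, I saw nothing on the bench disturbed, and I handed in at about 20 s.

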